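# Change over the incubators: click one lid shut, hold the other open

### The arm

A 6-joint arm with a two-finger parallel gripper is mounted at the origin on the work surface. World frame = base frame: x ahead of the robot, y to its left, z up, the work surface at z = 0. Lengths are in mm, angles in rad, forces in N, time in s.
With the tool pointing down it reaches from about 350 to 875 mm from the base axis. Payload 4.2 kg.
Tool frame: the origin (TCP) lies midway between the tips of the shut fingers; the grasp point (between the pads) lies 19 mm behind it; z points along the fingers, y is the line along which they close (so a half turn about z gives the same grasp; the last joint's range is limited). The gripper opens to 85 mm and grips with 20 to 120 N. Pads are 22 mm wide; open, the fingers measure 114 mm over their backs; the gripper's body (76 mm by 85 mm) begins 54 mm behind the grasp point. The pads swing forward as they close: fully open they stand 13 mm farther back than shut.
Start: joints at [1.449, 0.385, 0.008, 0, -1.194, -0.259], TCP at [232.256, 580.221, 231.312] pointing down, gripper open.
Joint ranges: [-3.14, 3.14], [-1.21, 2.06], [-1.07, 1.41], [-3.16, 2.05], [-2.99, -0.16], [-3.1, 3.1]. Speed limits (rad/s): [2.79, 2.79, 3.14, 3.14, 3.14, 3.14].

### API

Orientations are given as a unit quaternion [x, y, z, w].
In Python, from bench import read_state, get_image, job_done gives the robot as it stands.
- The arm moves only by the tool servo_tool, never from a script. Its arguments are lists of equal length, an entry for each row: "rotation": the turn, a rotation vector about the world's x, y, z scaled (see below), a list of three; "slide": the shift along the world's x, y, z scaled (see below), a list of three; "grip": the opening, from -1 (shut) to 1 (fully open). In form: {"rotation": [[rx, ry, rz], ...], "slide": [[tx, ty, tz], ...], "grip": [grip, ...]}. A call has 1 to 8 rows; each row is the pose to reach, as a shift and turn from the pose commanded when the call began, turning the shorter way round; what a row does not reach only later rows make up. The controller multiplies each number of a shift by 0.2 m and each number of a turn by 360 degrees. A row lasts 1/8 s, in which the tool goes at most 62.5 mm and 10.7 degrees, less where a joint would pass 70% of its speed; a pose out of reach is approached as far as the arm can. A call with a number of a shift or a turn outside -1 to 1 is refused whole. A call with a gripper value outside its range is refused whole. The fingers move at their own pace and stop on an object; the grip force is fixed at half the most. Time passes only in rows, so rows that repeat a pose let the fingers close. It gives the time, the measured TCP pose, the force, the opening and the grip force at its end, in the units of the state.
- read_state(): the state, without advancing time (a new reading comes with each control period).
- get_image(name): name is "side" or "top"; returns a dict with "image" (384x512x3 uint8, red, green, blue), "depth" (384x512 float32, mm along the optical axis (not along the pixel's ray), 0 where there is no reading), "camera_matrix" (3x3 intrinsics, pixels), "k1" (the pictures are not rectified: a ray, as slopes to the right and down, at radius r is drawn at 1 + k1 r^2 times it, then the intrinsics apply), "rvec" (rotation vector, rad) and "tvec" (3), from world to camera coordinates, as OpenCV has them. Camera axes: x right, y down, z forward; pixel columns grow to the right and rows downward; lengths in mm; the calibration is good to about 2 mm. A picture is of the moment at which its call begins.
- job_done(): hands the job in; it is judged then, once.
The state is a dict: "clock": time; "joints": joint angles; "joint_vel": joint speeds; "joint_efforts": joint torques, N m; "position": TCP position; "ee_rot": TCP orientation; "contact_force": force on the tool from outside, world axes, zero at the start; "wrist_torque": the same for the moment, N m; "gripper_width": finger opening in mm; "grasp_force": force on a finger pad.
Only numpy, scipy, OpenCV 4.12 (cv2) and the standard library are available. Lean on these libraries where they do the work, as an engineer would, in place of code of your own. Each camera call takes 0.05 s, during which the arm holds its last target. There are 200 camera calls.

### The job

Only one of the two tube incubators may stand open at a time: first press the lid that stands open (the incubator with the display) fully shut until it clicks past its catch. Only then raise the lid of the other incubator by its bar handle and hold it open at 60 degrees (give or take 5) so that a colleague can load tubes; that lid falls shut by itself, so finish while still holding it still with the gripper, and never let it drop. Leave everything else on the bench where it stands.

Things in the scene. Friction and masses are not known exactly. Their poses are not given: they have to be found in the camera images.
- click_box: Tube incubator, fixed, the left or the right one: white box 170 mm deep (x), 160 mm wide (y), 110 mm tall, black display and three keys in front, lid open at the start, under a grey lid. Origin: centre of underside; z up, x from front to hinge side. Hinge line parallel to y at x = +80, z = 113 mm in this frame; the shut lid reaches 165 mm forward from it, its bar handle 213 mm.
- click_lid (a joint): Lid angle of click_box, rad: 0 shut, grows opening up and away from its front, at most 1.4; 0.95 to 1.3 at the start. A stiff hinge (0.36 N m friction) keeps it at any angle. A sprung catch in the front rim: the lid meets it at about 0.085, must be pressed past (about 5 N down on the bar) and snaps to 0 from about 0.035; if not, it stays ajar near 0.085.
- click_lid_bar (a point): Middle of the lid's bar handle: round steel bar 12 mm thick, 110 mm long, axis parallel to the hinge and 213 mm from it (4 mm higher when shut), 48 mm beyond the lid's front edge, joined to it by 12 mm rods at both ends. It lies in the lid's plane: free to pinch from above at every lid angle. Axes turn with the lid: y along the bar, z out of the lid's outer face, -x from hinge to bar.
- drop_box: Tube incubator, fixed, the left or the right one: white box 170 mm deep (x), 180 mm wide (y), 110 mm tall, round black dial and vent slots in front, lid shut at the start, under a grey lid. Origin: centre of underside; z up, x from front to hinge side. Hinge line parallel to y at x = +80, z = 113 mm in this frame; the shut lid reaches 165 mm forward from it, its bar handle 213 mm.
- drop_lid (a joint): Lid angle of drop_box, rad: 0 shut, grows opening up and away from its front, at most 1.4; 60 degrees is 1.047. Free hinge, no catch, no stay: the lid (0.3 to 0.54 kg, 1.5 to 3 N to lift at the bar) falls shut from every angle when let go.
- drop_lid_bar (a point): Middle of the lid's bar handle: round steel bar 12 mm thick, 110 mm long, axis parallel to the hinge and 213 mm from it (4 mm higher when shut), 48 mm beyond the lid's front edge, joined to it by 12 mm rods at both ends. It lies in the lid's plane: free to pinch from above at every lid angle. Axes turn with the lid: y along the bar, z out of the lid's outer face, -x from hinge to bar.
- dropper: Bystander, to be left alone: small amber dropper bottle, 32 mm wide, 75 mm tall, between the two incubators. Origin: centre of its underside, z up.
- reagent: Bystander, to be left alone: white reagent bottle, 60 mm wide, 160 mm tall, at the far side. Origin: centre of its underside, z up.
- small_reagent: Bystander, to be left alone: white bottle with yellow cap, 54 mm wide, 120 mm tall, at the left. Origin: centre of its underside, z up.
- beaker: Bystander, to be left alone: glass beaker, 80 mm wide, 95 mm tall, at the right. Origin: centre of its underside, z up.
- marker: Bystander, to be left alone: marker pen lying on the bench, nearest the robot, between the incubators, 125 mm long, 17 mm thick. Origin: centre of its underside, z up.
- tube_rack: Bystander, to be left alone: white rack of glass tubes, 50 x 200 mm, 92 mm tall, at the far left. Origin: centre of its underside, z up.
- spray: Bystander, to be left alone: spray bottle, 60 mm wide, 195 mm tall, at the far right. Origin: centre of its underside, z up.

How it is judged:
By the outcome, as a careful person would: the job done as asked, in the order asked, and still so for the second after the job is handed in, while the arm keeps its last pose, push and grip.
It also fails if it takes over 56 s, if anything falls off the work surface, if the arm or the gripper's body presses on something with over 40 N, if the wrist force passes 120 N, or if a joint passes its speed limit or range.

## Working session

There is one attempt and no reset: what is moved stays moved. The work goes in short steps, Python scripts to look and compute and a tool call to move; the robot and the scene stay as the last step left them, time stands still between calls to the robot, and variables do not carry over. Pictures are saved under pics/ and viewed, at most 10 in all, crops included, and the job is handed in when it is done.

Besides the shell and the picture viewer there is one more tool, called after "Call:" as name(argument=value, ...) on one line, values as JSON. servo_tool: Moves the arm, as the interface text tells. Shifts and turns lie within -1 to 1; 1 stands for 0.2 m of shift or 360 degrees of turn. Its arguments: {"type":"object","properties":{"rotation":{"type":"array","items":{"type":"array","items":{"type":"number","minimum":-1,"maximum":1}}},"slide":{"type":"array","items":{"type":"array","items":{"type":"number","minimum":-1,"maximum":1}}},"grip":{"type":"array","items":{"type":"number"}}},"required":["rotation","slide","grip"]}

```bash
ls; mkdir -p pics
cat > h.py <<'E'
import numpy as np,cv2
from bench import read_state,get_image,job_done
def cloud(n):
    g=get_image(n);K=np.array(g["camera_matrix"]);k1=g["k1"];R=cv2.Rodrigues(np.array(g["rvec"],float))[0];t=np.array(g["tvec"],float).ravel()
    v,u=np.mgrid[0:384,0:512].astype(float)
    p=cv2.undistortPoints(np.stack([u.ravel(),v.ravel()],1)[:,None],K,np.array([k1,0,0,0,0.]))[:,0].reshape(384,512,2)
    d=g["depth"];P=np.dstack([p*d[...,None],d])
    W=(P-t)@R; W[d==0]=np.nan
    return g["image"],W
E
python3 - <<'E'
from h import *
for n in("top","side"):
    im,W=cloud(n);cv2.imwrite(f"pics/{n}0.png",im[...,::-1]);np.savez(f"{n}0.npz",im=im,W=W)
s=read_state();print(s)
E
```

```text
pics
{'clock': 0.1, 'joints': array([ 1.44859465e+00,  3.85495191e-01,  6.76821831e-03, -4.52278520e-04,
       -1.19397736e+00, -2.58591990e-01]), 'joint_vel': array([ 0.00191726, -0.0024196 ,  0.00393485,  0.00013057, -0.00028975,
       -0.00175486]), 'joint_efforts': array([-1.01228254e-04, -3.93318093e+01,  1.88929063e+01,  4.19791415e+00,
       -2.56758824e-03,  3.17801465e-06]), 'position': array([232.0770607 , 579.76126054, 230.3212609 ]), 'ee_rot': array([ 9.81912955e-01, -1.89330384e-01, -1.44697292e-04,  9.66108302e-04]), 'contact_force': array([0.0237247 , 0.61295659, 0.15378577]), 'wrist_torque': array([-0.03023697,  0.02597443, -0.00704338]), 'grasp_force': 0.0, 'gripper_width': 85.28054896891263}
```

View pics/top0.png

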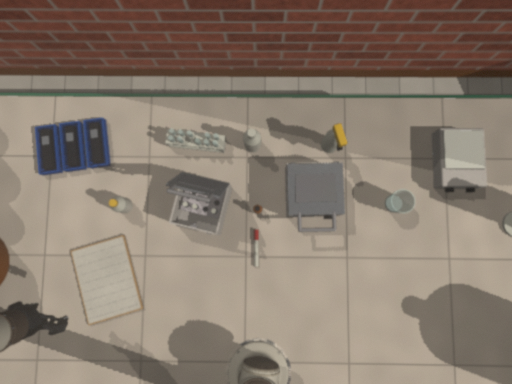

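View pics/side0.png

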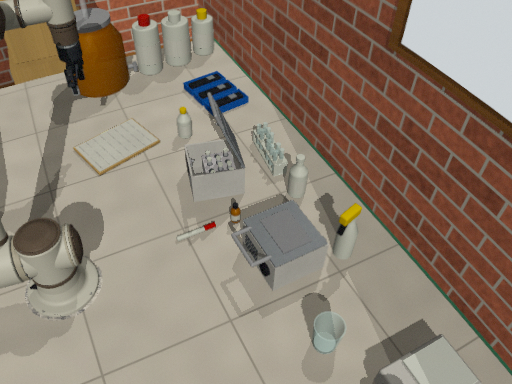

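The top view shows the click box at about (200,205), with its lid open and slightly turned, and the drop box at (316,190) with its bar at (317,230). The marker is at (257,248) and the dropper at (258,210).

Run:
```python
from h import *
d=np.load("top0.npz");W=d["W"];im=d["im"];s=np.load("side0.npz");S=s["W"]
def rect(m,name):
    n,l,st,c=cv2.connectedComponentsWithStats(m.astype(np.uint8))
    for i in range(1,n):
        if st[i,4]>25:
            P=W[l==i];r=cv2.minAreaRect(P[:,:2].astype(np.float32));print(name,st[i],P.mean(0).round(),np.array(r[0]).round(),np.array(r[1]).round(),round(r[2],1),"z",np.percentile(P[:,2],[5,50,95]).round())
v,u=np.mgrid[0:384,0:512]
box=(u>155)&(u<360)&(v>155)&(v<245)
rect(box&(W[...,2]>90)&(W[...,2]<135),"90-135")
rect(box&(W[...,2]>138),"lid")
rect(box&(W[...,2]>12)&(W[...,2]<90),"low")
# side-view cloud
vs,us=np.mgrid[0:384,0:512]
m=(us>180)&(us<260)&(vs>85)&(vs<210)&(S[...,2]>122)
P=S[m];print("side click lid",len(P)); 
o=P[np.argsort(-P[:,2])];print(o[:40:2].round())
c=P.mean(0);print(c,np.linalg.svd(P-c,full_matrices=False)[2].round(3))
m=(us>225)&(us<330)&(vs>190)&(vs<290)&(S[...,2]>100)&(S[...,2]<140)
r=cv2.minAreaRect(S[m][:,:2].astype(np.float32));print("side drop",r,cv2.boxPoints(r).round())
```

```text
90-135 [ 287  161   58   71 3205] [ 594. -179.  123.] [ 579. -181.] [224. 180.] 1.5 z [118. 123. 128.]
90-135 [169 171  61  64 417] [535. 191. 112.] [554. 193.] [161. 174.] 76.2 z [ 93. 111. 130.]
lid [ 166  173   63   29 1079] [591. 183. 240.] [592. 184.] [160.  83.] 77.8 z [154. 241. 319.]
low [285 164  13  53  98] [584. -94.  54.] [598. -91.] [174.  35.] 13.3 z [16. 57. 87.]
low [218 184  14  51 122] [536. 116.  51.] [537. 116.] [  1. 169.] 76.6 z [16. 52. 84.]
low [173 190  53  33 705] [546. 199.  64.] [547. 200.] [ 89. 181.] 6.9 z [34. 67. 75.]
low [253 204  10  10  78] [540.   6.  55.] [541.   6.] [31. 31.] 41.8 z [35. 51. 79.]
low [301 215  31   4  66] [ 517. -197.   66.] [ 519. -189.] [102.  12.] 84.1 z [32. 74. 84.]
low [254 229   5  16  65] [449.  11.  17.] [448.  11.] [51. 14.] 0.5 z [13. 17. 23.]
side click lid 574
[[556. 183. 322.]
 [563. 214. 322.]
 [554. 186. 321.]
 [553. 183. 320.]
 [559. 191. 320.]
 [550. 147. 320.]
 [545. 144. 320.]
 [562. 212. 320.]
 [549. 159. 319.]
 [567. 239. 319.]
 [557. 199. 319.]
 [557. 193. 319.]
 [553. 190. 319.]
 [552. 174. 319.]
 [545. 135. 319.]
 [549. 166. 318.]
 [564. 202. 318.]
 [552. 159. 318.]
 [559. 205. 318.]
 [550. 176. 318.]]
[583.54858703 158.73862091 239.1189309 ] [[-0.306  0.332  0.892]
 [ 0.305  0.922 -0.238]
 [ 0.902 -0.199  0.384]]
side drop ((578.1431884765625, -185.3579864501953), (225.92779541015625, 183.8316650390625), 1.6566845178604126) [[ 463.  -97.]
 [ 468. -281.]
 [ 694. -274.]
 [ 688.  -90.]]
```

Run:
```python
import cv2
a=cv2.imread("pics/top0.png")[150:250,150:370];cv2.imwrite("pics/topcrop.png",cv2.resize(a,None,fx=3.6,fy=3.6,interpolation=cv2.INTER_CUBIC))
```

```text
(no output)
```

View pics/topcrop.png

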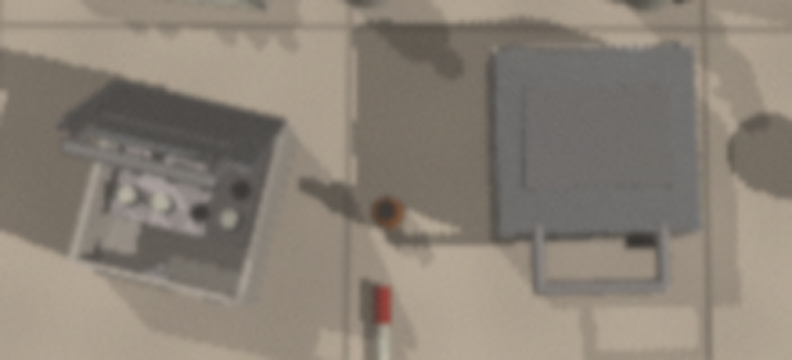

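The crop shows the click lid leaning back, with its top edge at about crop (60–285,100). The drop bar runs along (540–665,288). I'll start the approach and refine the bar positions on the way.

Call:
servo_tool(rotation=[[0, 0, -0.05], [0, 0, -0.1], [0, 0, -0.15], [0, 0, -0.2], [0, 0, -0.224], [0, 0, -0.224]], slide=[[0.1, -0.1, 0.25], [0.3, -0.3, 0.45], [0.5, -0.5, 0.65], [0.75, -0.75, 0.85], [1, -1, 0.85], [1, -1, 0.85]], grip=[1, 1, 1, 1, 1, 1])

```text
clock: 0.85
position: [433.6, 378.2, 402.0]
ee_rot: [0.727, -0.687, -0.0, -0.0]
contact_force: [-0.2, 1.2, -0.5]
gripper_width: 85.1
grasp_force: 0.0
```

Run:
```python
from h import *
T=np.load("top0.npz")["W"];S=np.load("side0.npz")["W"]
v,u=np.mgrid[0:384,0:512]
def line(P,n):
    c=np.median(P,0);a=cv2.fitLine(P.astype(np.float32),cv2.DIST_HUBER,0,.01,.01).ravel()[:3];q=(P-c)@a
    print(n,len(P),"mid",(c+a*(q.min()+q.max())/2).round(1),"dir",a.round(3),"len",(q.max()-q.min()).round())
for n,W,b in(("top",T,(u>155)&(u<240)&(v>155)&(v<240)),("side",S,(u>180)&(u<260)&(v>85)&(v<210))):
    line(W[b&(W[...,2]>305)],n+" click>305")
    P=W[b&(W[...,2]>150)&(W[...,2]<260)];c=np.median(P,0);print("lid pts",c.round(),np.linalg.svd(P-P.mean(0),full_matrices=False)[2][2].round(3))
for n,W,b in(("top",T,(u>280)&(u<365)&(v>200)&(v<245)),("side",S,(u>220)&(u<300)&(v>190)&(v<290))):
    line(W[b&(W[...,2]>105)&(W[...,0]<482)],n+" drop bar")
# click box front rim at z~110
m=(u>160)&(u<225)&(v>210)&(v<240)&(T[...,2]>95)&(T[...,2]<120);line(T[m],"front rim")
```

```text
top click>305 200 mid [557.6 191.4 318. ] dir [0.232 0.973 0.004] len 119.0
lid pts [603. 181. 213.] [ 0.894 -0.213  0.394]
side click>305 116 mid [557.2 187.7 317. ] dir [0.21  0.977 0.024] len 120.0
lid pts [595. 138. 214.] [-0.885  0.237 -0.402]
top drop bar 146 mid [ 472.6 -182.5  123.3] dir [-0.026  1.     0.001] len 118.0
side drop bar 196 mid [ 471.4 -188.3  121.4] dir [-0.02   1.     0.003] len 124.0
front rim 207 mid [483.2 208.4 110.8] dir [0.174 0.985 0.001] len 163.0
```

Call:
servo_tool(rotation=[[0, 0, -0.025], [0, 0, -0.045], [0, 0, -0.045], [0, 0, -0.045], [0, 0, -0.045], [0, 0, -0.045], [0, 0, -0.045], [0, 0, -0.045]], slide=[[0.15, -0.23, 0], [0.31, -0.47, 0], [0.46, -0.7, 0], [0.61, -0.94, -0.05], [0.61, -0.94, -0.2], [0.61, -0.94, -0.4], [0.61, -0.94, -0.54], [0.61, -0.94, -0.54]], grip=[1, 1, 1, 1, 1, 1, 1, 1])

```text
clock: 1.85
position: [553.0, 191.5, 290.5]
ee_rot: [-0.626, 0.78, 0.001, -0.003]
contact_force: [-0.0, -1.2, 0.9]
gripper_width: 85.3
grasp_force: 0.0
```

Run:
```python
from h import *
im,W=cloud("side");cv2.imwrite("pics/s1.png",cv2.resize(im[60:220,130:290,::-1],None,fx=3.6,fy=3.6,interpolation=cv2.INTER_CUBIC))
```

```text
(no output)
```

View pics/s1.png

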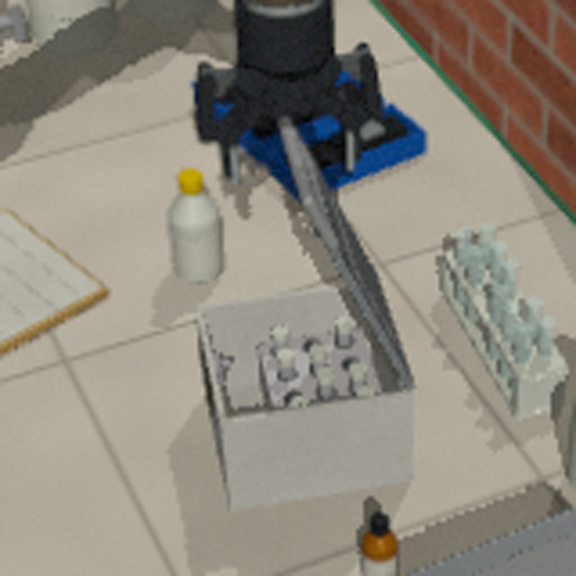

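The bar at crop (288,125) sits midway between the fingers at (230,165) and (350,155), so I'll close on it.

Call:
servo_tool(rotation=[[0, 0, 0], [0, 0, 0], [0, 0, 0], [0, 0, 0], [0, 0, 0]], slide=[[0, 0, 0], [0, 0, 0], [0, 0, 0], [0, 0, 0], [0, 0, 0]], grip=[-1, -1, -1, -1, -1])

```text
clock: 2.52
position: [554.5, 192.3, 293.8]
ee_rot: [-0.626, 0.78, -0.0, 0.001]
contact_force: [0.5, 0.1, 0.8]
gripper_width: 10.0
grasp_force: 58.4
```

Call:
servo_tool(rotation=[[0, 0, 0], [0, 0, 0], [0, 0, 0], [0, 0, 0], [0, 0, 0], [0, 0, 0], [0, 0, 0], [0, 0, 0]], slide=[[-0.085, 0.02, -0.039], [-0.176, 0.041, -0.09], [-0.263, 0.061, -0.15], [-0.341, 0.079, -0.219], [-0.414, 0.096, -0.295], [-0.477, 0.11, -0.379], [-0.533, 0.123, -0.469], [-0.58, 0.134, -0.564]], grip=[-1, -1, -1, -1, -1, -1, -1, -1])

```text
clock: 3.52
position: [439.6, 219.3, 181.2]
ee_rot: [-0.626, 0.78, -0.001, 0.002]
contact_force: [9.1, -3.0, -2.6]
gripper_width: 9.8
grasp_force: 58.4
```

Call:
servo_tool(rotation=[[0, 0, 0], [0, 0, 0], [0, 0, 0], [0, 0, 0], [0, 0, 0], [0, 0, 0], [0, 0, 0], [0, 0, 0]], slide=[[-0.03, 0.007, -0.1], [-0.056, 0.013, -0.2], [-0.068, 0.016, -0.26], [-0.073, 0.017, -0.31], [-0.076, 0.018, -0.36], [-0.077, 0.018, -0.4], [-0.077, 0.018, -0.43], [-0.077, 0.018, -0.43]], grip=[-1, -1, -1, -1, -1, -1, -1, -1])

```text
clock: 4.53
position: [424.6, 223.3, 101.9]
ee_rot: [-0.627, 0.779, -0.001, 0.002]
contact_force: [-13.7, -7.5, 48.8]
gripper_width: 9.5
grasp_force: 65.3
```

Run:
```python
from h import *
im,W=cloud("side");cv2.imwrite("pics/s2.png",cv2.resize(im[90:250,130:290,::-1],None,fx=3.6,fy=3.6,interpolation=cv2.INTER_CUBIC))
im,T=cloud("top")
v,u=np.mgrid[0:384,0:512]
x=np.array([.974,-.225]);h=np.array([631.5,172])
for n,Q in(("top",T),("side",W)):
    q=(Q[...,:2]-h)@x;y=(Q[...,:2]-h)@np.array([.225,.974]);m=(q<0)&(q>-160)&(abs(y)<75)&(Q[...,2]>100)&(Q[...,2]<180)
    if m.sum()>20:print(n,m.sum(),np.polyfit(-q[m],Q[...,2][m],1))
```

```text
top 2296 [-3.47146136e-03  1.23246521e+02]
side 1533 [-3.59430761e-03  1.21421337e+02]
```

View pics/s2.png

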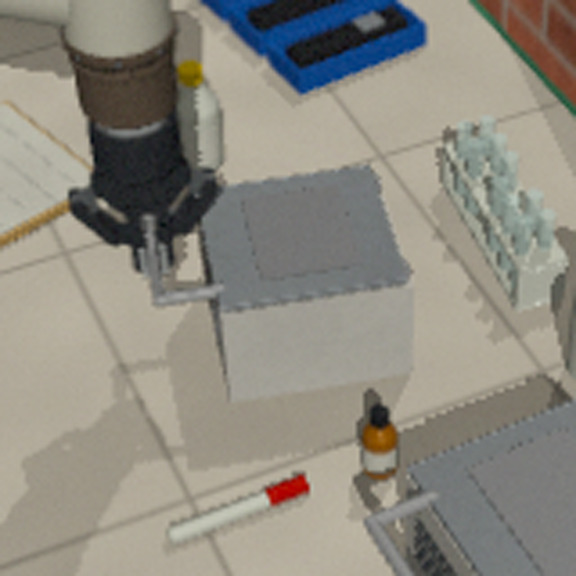

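The lid plane is level (slope about -0.004), so the lid is pressed shut, and in the picture it lies flush on the box around (305,235). I'll ease off, open partly so the rear finger clears the box front, and lift.

Call:
servo_tool(rotation=[[0, 0, 0], [0, 0, 0], [0, 0, 0], [0, 0, 0], [0, 0, 0], [0, 0, 0], [0, 0, 0], [0, 0, 0]], slide=[[0, 0, 0.03], [0, 0, 0.03], [0, 0, 0.03], [0, 0, 0.03], [0, 0, 0.1], [0, 0, 0.3], [0, 0, 0.6], [0, 0, 0.85]], grip=[-1, 0, 0, 0, 0, 0, 0, 0])

```text
clock: 5.62
position: [423.0, 222.7, 267.7]
ee_rot: [-0.626, 0.78, -0.0, 0.001]
contact_force: [0.3, 1.0, 0.9]
gripper_width: 42.8
grasp_force: 0.0
```

Run:
```python
from h import *
im,W=cloud("side");im,T=cloud("top")
x=np.array([.974,-.225]);h=np.array([631.5,172])
for n,Q in(("top",T),("side",W)):
    q=(Q[...,:2]-h)@x;y=(Q[...,:2]-h)@np.array([.225,.974]);m=(q<0)&(q>-160)&(abs(y)<75)&(Q[...,2]>100)&(Q[...,2]<180)
    if m.sum()>20:print(n,m.sum(),np.polyfit(-q[m],Q[...,2][m],1))
s=read_state();print(s["joints"],s["ee_rot"])
```

```text
top 2285 [-1.18304162e-03  1.23346366e+02]
side 1556 [1.68618286e-03 1.21421488e+02]
[ 0.82566467  0.10000368 -0.27278751  0.00254393 -1.18396567 -1.0432667 ] [-6.26495178e-01  7.79392790e-01 -1.25680694e-04  7.11727043e-03]
```

Call:
servo_tool(rotation=[[0, 0, 0.01], [0, 0, 0.02], [0, 0, 0.03], [0, 0, 0.038], [0, 0, 0.038]], slide=[[0.03, -0.25, 0], [0.06, -0.5, 0], [0.09, -0.75, 0], [0.12, -1, 0], [0.12, -1, 0]], grip=[0, 0, 0, 0, 0])

```text
clock: 6.35
position: [446.4, 20.1, 264.5]
ee_rot: [0.713, -0.701, -0.0, 0.0]
contact_force: [0.7, 0.5, -0.6]
gripper_width: 42.5
grasp_force: 0.0
```

Call:
servo_tool(rotation=[[0, 0, 0], [0, 0, 0], [0, 0, 0], [0, 0, 0], [0, 0, 0], [0, 0, 0]], slide=[[0.03, -0.25, 0], [0.06, -0.5, 0], [0.09, -0.75, 0], [0.12, -1, 0], [0.12, -1, -0.1], [0.12, -1, -0.2]], grip=[0, 0, 0, 0, 0, 0])

```text
clock: 7.1
position: [471.0, -177.3, 223.8]
ee_rot: [0.714, -0.7, -0.0, -0.0]
contact_force: [0.1, 1.0, -0.8]
gripper_width: 42.8
grasp_force: 0.0
```

Call:
servo_tool(rotation=[[0, 0, 0], [0, 0, 0], [0, 0, 0], [0, 0, 0], [0, 0, 0]], slide=[[0.005, -0.035, -0.2], [0.005, -0.035, -0.4], [0.005, -0.035, -0.55], [0.005, -0.035, -0.61], [0.005, -0.035, -0.61]], grip=[0, 0, 0, 0, 0])

```text
clock: 7.72
position: [472.0, -183.9, 102.3]
ee_rot: [0.715, -0.699, -0.0, 0.0]
contact_force: [0.1, -0.9, 1.2]
gripper_width: 42.8
grasp_force: 0.0
```

Run:
```python
from h import *
im,W=cloud("side");cv2.imwrite("pics/s3.png",cv2.resize(im[150:310,190:350,::-1],None,fx=3.6,fy=3.6,interpolation=cv2.INTER_CUBIC))
print(read_state()["position"])
```

```text
[ 472.66348099 -184.13987783  103.19550368]
```

View pics/s3.png

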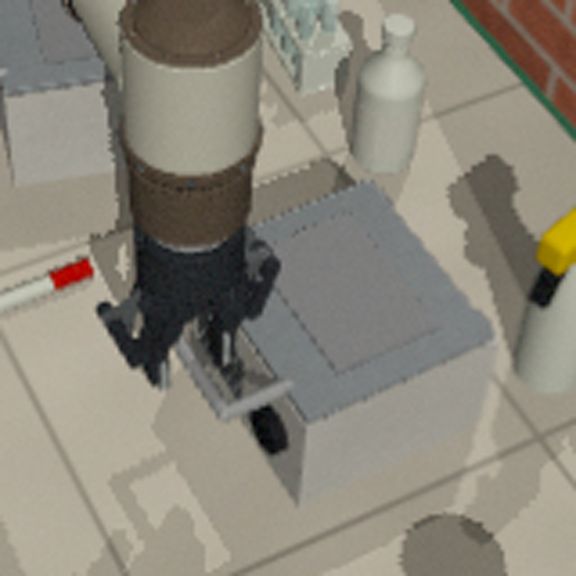

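The fingers at (160,365) and (225,360) straddle the bar at (195,365). I'll close.

Call:
servo_tool(rotation=[[0, 0, 0], [0, 0, 0], [0, 0, 0], [0, 0, 0], [0, 0, 0]], slide=[[0, 0, -0.02], [0, 0, -0.02], [0, 0, -0.02], [0, 0, -0.02], [0, 0, -0.02]], grip=[0, -1, -1, -1, -1])

```text
clock: 8.4
position: [472.4, -184.4, 99.2]
ee_rot: [0.715, -0.699, 0.001, -0.0]
contact_force: [-0.7, 1.5, 4.6]
gripper_width: 9.8
grasp_force: 58.7
```

Call:
servo_tool(rotation=[[0, 0, 0], [0, 0, 0], [0, 0, 0], [0, 0, 0], [0, 0, 0], [0, 0, 0], [0, 0, 0], [0, 0, 0]], slide=[[0.004, 0, 0.075], [0.015, 0, 0.159], [0.03, 0.001, 0.232], [0.053, 0.001, 0.314], [0.08, 0.002, 0.384], [0.11, 0.003, 0.452], [0.146, 0.003, 0.517], [0.185, 0.004, 0.58]], grip=[-1, -1, -1, -1, -1, -1, -1, -1])

```text
clock: 9.4
position: [507.0, -183.5, 214.8]
ee_rot: [0.714, -0.7, -0.002, 0.002]
contact_force: [-5.0, 0.4, 0.4]
gripper_width: 9.8
grasp_force: 58.4
```

Call:
servo_tool(rotation=[[0, 0, 0], [0, 0, 0], [0, 0, 0], [0, 0, 0], [0, 0, 0], [0, 0, 0], [0, 0, 0], [0, 0, 0]], slide=[[0.045, 0.001, 0.06], [0.093, 0.002, 0.117], [0.145, 0.003, 0.17], [0.2, 0.005, 0.22], [0.26, 0.006, 0.266], [0.321, 0.008, 0.306], [0.365, 0.009, 0.332], [0.365, 0.009, 0.332]], grip=[-1, -1, -1, -1, -1, -1, -1, -1])

```text
clock: 10.4
position: [582.1, -181.6, 286.3]
ee_rot: [0.715, -0.699, 0.002, -0.001]
contact_force: [-8.4, 4.3, 12.7]
gripper_width: 9.7
grasp_force: 60.1
```

Run:
```python
from h import *
im,W=cloud("side");cv2.imwrite("pics/s4.png",im[...,::-1]);_,T=cloud("top")
h=np.array([685.5,-180.]);x=np.array([.9997,.024]);yv=np.array([-.024,.9997])
for n,Q in(("top",T),("side",W)):
    q=-(Q[...,:2]-h)@x;y=(Q[...,:2]-h)@yv;m=(q>-15)&(q<85)&(abs(y)<80)&(Q[...,2]>125)&(Q[...,2]<250)
    P=np.stack([q[m],y[m],Q[...,2][m]],1);print(n,len(P))
    if len(P)>30:
        for _ in range(4):
            c=P.mean(0);nn=np.linalg.svd(P-c,full_matrices=False)[2][2];r=abs((P-c)@nn);P=P[r<max(4,2*r.std())]
        print(len(P),c.round(),nn.round(3),"angle",np.degrees(np.arctan2(abs(nn[0]),abs(nn[2]))))
l=np.array([631.5,172]);x=np.array([.974,-.225])
for n,Q in(("top",T),("side",W)):
    q=(Q[...,:2]-l)@x;y=(Q[...,:2]-l)@np.array([.225,.974]);m=(q<0)&(q>-160)&(abs(y)<75)&(Q[...,2]>100)&(Q[...,2]<180);print("click",np.polyfit(-q[m],Q[...,2][m],1))
s=read_state();print(s["position"],s["contact_force"],s["gripper_width"])
```

```text
top 0
side 29
click [7.28498281e-04 1.23284052e+02]
click [-1.56500166e-03  1.21430873e+02]
[ 582.03738265 -181.61680222  286.19705384] [-7.30450927  3.97708276 12.34083397] 9.640598100257874
```

View pics/s4.png

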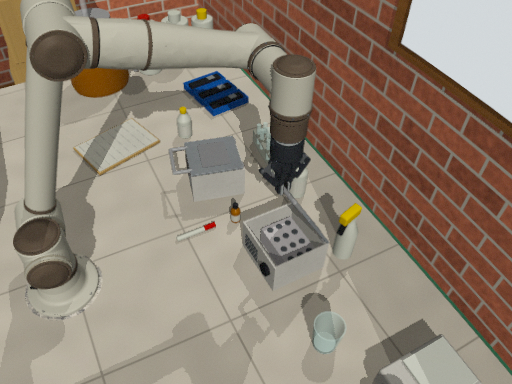

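The click box is shut and the drop lid is held open, with its edge running from about (322,240) up to (285,195). Next I'll measure the angle from the lid edge points.

Run:
```python
from h import *
h=np.array([685.5,-180.]);x=np.array([.9997,.024]);yv=np.array([-.024,.9997])
for n in("side","top"):
    im,Q=cloud(n);q=-(Q[...,:2]-h)@x;y=(Q[...,:2]-h)@yv;z=Q[...,2]
    m=(q>-30)&(q<125)&(abs(y)<100)&(z>128)&(z<262)
    print(n,m.sum())
    P=np.stack([q,y,z],2)[m].astype(np.float32)
    if len(P)<20: continue
    for lo in range(128,262,15):
        k=(P[:,2]>=lo)&(P[:,2]<lo+15)
        if k.sum(): print(lo,k.sum(),"q",np.percentile(P[k,0],[5,50,95]).round(),"y",np.percentile(P[k,1],[5,95]).round())
    k=z[m]<250; l=cv2.fitLine(P[k][:,[0,2]],cv2.DIST_WELSCH,0,.01,.01).ravel();print("angle",np.degrees(np.arctan2(l[1],l[0])),l)
```

```text
side 162
128 8 q [ 3.  8. 14.] y [-92. -90.]
143 15 q [10. 15. 22.] y [-93. -34.]
158 11 q [19. 24. 31.] y [-93. -42.]
173 12 q [26. 32. 39.] y [-92. -65.]
188 14 q [34. 39. 47.] y [-92. -67.]
203 17 q [44. 49. 56.] y [-92. -13.]
218 21 q [52. 56. 64.] y [-92.  17.]
233 15 q [63. 69. 74.] y [-93. -80.]
248 49 q [74. 79. 82.] y [-91. -59.]
angle 60.054585 [  0.49917465   0.8665014   40.278767   193.8076    ]
top 0
```

The lid measures 60.05°. I'll hold briefly to check it stays steady.

Call:
servo_tool(rotation=[[0, 0, 0], [0, 0, 0], [0, 0, 0], [0, 0, 0], [0, 0, 0], [0, 0, 0]], slide=[[0, 0, 0], [0, 0, 0], [0, 0, 0], [0, 0, 0], [0, 0, 0], [0, 0, 0]], grip=[-1, -1, -1, -1, -1, -1])

```text
clock: 11.35
position: [582.0, -181.7, 286.2]
ee_rot: [0.715, -0.699, 0.002, -0.001]
contact_force: [-8.1, 3.8, 12.5]
gripper_width: 9.7
grasp_force: 60.1
```

Run:
```python
from h import *
s=read_state();print(s["position"],s["joint_vel"].round(3),s["contact_force"]);
if np.linalg.norm(s["position"]-[582,-181.6,286.2])<3 and s["grasp_force"]>40: print(job_done())
```

```text
[ 581.96176782 -181.67042389  286.19611246] [ 0.001  0.     0.     0.001 -0.001 -0.001] [-8.09090291  3.78976476 12.45080234]
the job is handed in; nothing more can be done
None
```

The display incubator's lid is pressed shut (it measured level after release), the other lid is held still in the gripper at about 60°, and the job was handed in at about 11 s; the hand-in returned no verdict.

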